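# Click-test the bench lights

## Robot

A 6-joint arm with a two-finger parallel gripper is mounted at the origin on the work surface. World frame = base frame: x ahead of the robot, y to its left, z up, the work surface at z = 0. Lengths are in mm, angles in rad, forces in N, time in s.
With the tool pointing down it reaches from about 325 to 850 mm from the base axis. Payload 15.5 kg.
Tool frame: the origin (TCP) lies midway between the tips of the shut fingers; the grasp point (between the pads) lies 19 mm behind it; z points along the fingers, y is the line along which they close (so a half turn about z gives the same grasp; the last joint's range is limited). The gripper opens to 91 mm and grips with 3 to 60 N. Pads are 32 mm wide; open, the fingers measure 118 mm over their backs; the gripper's body (76 mm by 178 mm) begins 60 mm behind the grasp point.
Start: joints at [-1.315, 0.494, 1.345, -0, 1.302, -0.096], TCP at [215.369, -586.722, 213.915] pointing down, gripper open.
Joint ranges: [-2.91, 2.91], [-0.82, 2.16], [0.22, 2.67], [-1.22, 4.37], [0.12, 2.79], [-3.08, 3.08]. Speed limits (rad/s): [1.89, 1.89, 2.57, 3.01, 3.01, 3.01].

## Interface

Orientations are given as a unit quaternion [x, y, z, w].
In Python, from plant import arm, ik, vision gives the robot as it stands. The module is installed in compiled form; this text tells all that it offers. Calls block until the motion is done:
- arm.goto(position, orientation): joint-space move of the TCP to a pose.
- arm.servo_line(position, rot=None, v=150): straight line of the TCP; rot=None keeps the orientation; v is the mean speed in mm/s.
- arm.set_joints(angles): joint-space move.
- arm.move_gripper(opening): finger opening in mm; the grip force is fixed at half the most; returns when the fingers have stopped.
- arm.dwell(seconds).
- ik(position, orientation): joint angles nearest the present ones, or None.
- arm.sense(): the state.
- vision.capture(name): name is "scene" or "top"; returns a dict with "pixels" (420x560x3 uint8, red, green, blue), "fx", "fy", "cx", "cy" (pixels), "dist_coeffs" ([k1, k2, p1, p2, k3] as OpenCV has them; the pictures are not rectified), "rvec" (rotation vector, rad) and "tvec" (3), from world to camera coordinates, as OpenCV has them. Camera axes: x right, y down, z forward; pixel columns grow to the right and rows downward; lengths in mm; the calibration is good to about 2 mm. A picture is of the moment at which its call begins. There is no depth.
A pose or a line that the arm cannot do raises arm.MotionError and nothing moves.
- arm.sign_off(): hands the job in; it is judged then, once.
The state is a dict: "t": time; "joint_pos": joint angles; "dq": joint speeds; "tau": joint torques, N m; "eef_pos": TCP position; "ee_rot": TCP orientation; "force": force on the tool from outside, world axes, zero at the start; "wrist_torque": the same for the moment, N m; "gripper_width": finger opening in mm; "finger_force": force on a finger pad.
Only numpy, scipy, OpenCV 4.12 (cv2) and the standard library are available. Lean on these libraries where they do the work, as an engineer would, in place of code of your own. Each camera call takes 0.05 s, during which the arm holds its last target. There are 200 camera calls.

## Task

Three identical cordless bench lights stand on the goldsmith's bench; one of them has a switch that no longer latches. Click each light's red button fully down where it stands: leave the two whose button stays down in place, pushed down, and pick up the one whose button pops back up and set it down (do not drop it) upright on the floor of the cardboard repairs box lined with white paper. Do not disturb the steel block, pliers or brass cup.

Things in the scene. Friction and masses are not known exactly. Their poses are not given: they have to be found in the camera images.
- light_a (a point): bench light A, its centre, 17 mm above its underside: loose rounded aluminium block, 64 (x, white lens at +x) x 42 (y, grip across this) x 34 mm high, 0.1-0.25 kg. Mid-top is a red push button 23 mm across on a yellow stem: up, its flat top is 32 mm above this point (15 mm above the block); fully down, 22 mm (5 mm)
- button_a (a joint): travel of the button of bench light A in m: 0 = up, 0.010 = fully down. Pushed slowly from above it takes 2 to 4 N (damped: faster needs more). A sound one stays down where it is pushed; a faulty one springs back up as soon as it is let go
- light_b (a point): bench light B, its centre, 17 mm above its underside: loose rounded aluminium block, 64 (x, white lens at +x) x 42 (y, grip across this) x 34 mm high, 0.1-0.25 kg. Mid-top is a red push button 23 mm across on a yellow stem: up, its flat top is 32 mm above this point (15 mm above the block); fully down, 22 mm (5 mm)
- button_b (a joint): travel of the button of bench light B in m: 0 = up, 0.010 = fully down. Pushed slowly from above it takes 2 to 4 N (damped: faster needs more). A sound one stays down where it is pushed; a faulty one springs back up as soon as it is let go
- light_c (a point): bench light C, its centre, 17 mm above its underside: loose rounded aluminium block, 64 (x, white lens at +x) x 42 (y, grip across this) x 34 mm high, 0.1-0.25 kg. Mid-top is a red push button 23 mm across on a yellow stem: up, its flat top is 32 mm above this point (15 mm above the block); fully down, 22 mm (5 mm)
- button_c (a joint): travel of the button of bench light C in m: 0 = up, 0.010 = fully down. Pushed slowly from above it takes 2 to 4 N (damped: faster needs more). A sound one stays down where it is pushed; a faulty one springs back up as soon as it is let go
- repair_box: the repairs box: open, empty, brown cardboard box lined with white paper, fixed to the bench, outside 140 mm (x) x 190 mm (y) x 28 mm high, walls and floor 4 mm thick; origin at the centre of its underside, z up
- green_box: bystander: green plastic box of findings with compartments, fixed, same outside size as the repairs box; origin at the centre of its underside; nothing goes in here
- bench_block: bystander: loose square steel block, 80 x 80 x 20 mm; origin at the centre of its underside
- pliers: bystander: loose pliers with red handles lying flat, about 135 mm long along x and 65 mm wide, 16 mm high; origin near the pivot, on the bench
- brass_cup: bystander: loose brass cup, 60 mm across, 60 mm high; origin at the centre of its underside
There are look-alikes about, which are no part of the job. What is shaped like the part that bears light_c but blue or purple is not meant.

How it is judged (in metres and radians):
On the way:
1. the faulty light has been clicked at its place (within 30 mm): a button springs back up from at least 5 mm down (((value of joint button_a between 0.005 and 0.0085 m and velocity of joint button_a below -0.003 m/s and distance of light_a from where it was at the start of the episode below 0.03 m) or (value of joint button_b between 0.005 and 0.0085 m and velocity of joint button_b below -0.003 m/s and distance of light_b from where it was at the start of the episode below 0.03 m) or (value of joint button_c between 0.005 and 0.0085 m and velocity of joint button_c below -0.003 m/s and distance of light_c from where it was at the start of the episode below 0.03 m))).
At the end, for the whole second after the job is handed in: Exactly one light, the faulty one, its button up, rests upright (within 10 degrees) on the floor of the repairs box, its centre within 50 mm (box x) and 75 mm (box y) of the box's centre; the two sound lights stand upright within 30 mm of where they were, their buttons at least 7 mm down (((x of light_a in the frame of repair_box between -0.05 and 0.05 m and y of light_a in the frame of repair_box between -0.075 and 0.075 m and z of light_a in the frame of repair_box below 0.028 m and linear speed of lamp_a below 0.02 m/s and value of joint button_a below 0.003 m and value of joint each of button_b, button_c above 0.007 m and distance of each of light_b, light_c from where it was at the start of the episode below 0.03 m) or (x of light_b in the frame of repair_box between -0.05 and 0.05 m and y of light_b in the frame of repair_box between -0.075 and 0.075 m and z of light_b in the frame of repair_box below 0.028 m and linear speed of lamp_b below 0.02 m/s and value of joint button_b below 0.003 m and value of joint each of button_a, button_c above 0.007 m and distance of each of light_a, light_c from where it was at the start of the episode below 0.03 m) or (x of light_c in the frame of repair_box between -0.05 and 0.05 m and y of light_c in the frame of repair_box between -0.075 and 0.075 m and z of light_c in the frame of repair_box below 0.028 m and linear speed of lamp_c below 0.02 m/s and value of joint button_c below 0.003 m and value of joint each of button_a, button_b above 0.007 m and distance of each of light_a, light_b from where it was at the start of the episode below 0.03 m)) and angle between each of light_a, light_b, light_c's own z axis and vertical below 0.17 rad); the robot touches nothing.
It fails at once if the steel block is moved by more than 20 mm (distance of bench_block from where it was at the start of the episode above 0.02 m).
It fails at once if the pliers is moved by more than 20 mm (distance of pliers from where it was at the start of the episode above 0.02 m).
It fails at once if the brass cup is moved by more than 20 mm (distance of brass_cup from where it was at the start of the episode above 0.02 m).
It fails at once if a light is dropped or thrown into the box (faster than 0.7 m/s near its floor) ((x of light_a in the frame of repair_box between -0.05 and 0.05 m and y of light_a in the frame of repair_box between -0.075 and 0.075 m and z of light_a in the frame of repair_box below 0.06 m and linear speed of lamp_a above 0.7 m/s) or (x of light_b in the frame of repair_box between -0.05 and 0.05 m and y of light_b in the frame of repair_box between -0.075 and 0.075 m and z of light_b in the frame of repair_box below 0.06 m and linear speed of lamp_b above 0.7 m/s) or (x of light_c in the frame of repair_box between -0.05 and 0.05 m and y of light_c in the frame of repair_box between -0.075 and 0.075 m and z of light_c in the frame of repair_box below 0.06 m and linear speed of lamp_c above 0.7 m/s)).
It fails at once if a light is knocked over (tilted more than 45 degrees) (angle between any of light_a, light_b, light_c's own z axis and vertical above 0.785 rad).
It also fails if it takes over 64 s, if anything falls off the work surface, if the arm or the gripper's body presses on something with over 40 N, if the wrist force passes 120 N, or if a joint passes its speed limit or range.

## Working session

There is one attempt and no reset: what is moved stays moved. The work goes in short steps, each a Python script; the robot and the scene stay as the last script left them, time stands still between calls to the robot, and variables do not carry over. Pictures are saved under pics/ and viewed, at most 10 in all, crops included, and the job is handed in when it is done.

```bash
mkdir -p pics; python3 - <<'E'
from plant import arm,vision
import cv2,numpy as np
for n in("scene","top"):
    c=vision.capture(n); cv2.imwrite(f"pics/{n}0.png",c["pixels"][:,:,::-1])
    R=cv2.Rodrigues(np.array(c["rvec"],float))[0]; print(n,c["fx"],c["dist_coeffs"],-R.T@np.array(c["tvec"]).ravel(),R[2])
print(arm.sense())
E
```

```text
scene 511.0079776556489 [-0.18415503  0.          0.          0.          0.        ] [1487.18732216 -177.66817184 1082.41667651] [-0.67477723  0.13904642 -0.72480465]
top 379.6577416951968 [-0.06972764  0.          0.          0.          0.        ] [ 3.86512980e+02 -1.64972630e-01  9.61931358e+02] [ 0.12618283 -0.00590245 -0.99198944]
{'t': 0.1, 'joint_pos': array([-1.31451365e+00,  4.94106272e-01,  1.34604076e+00, -3.35916938e-05,
        1.30251608e+00, -9.55373980e-02]), 'dq': array([ 0.00029769,  0.00039597, -0.00141647, -0.00137166, -0.000814  ,
        0.00072652]), 'tau': array([ 1.45715130e-03, -8.80235839e+01, -3.82544732e+01,  7.09067378e-02,
        4.82478167e-02, -8.55882899e-05]), 'eef_pos': array([ 215.26478009, -586.4039595 ,  213.41670857]), 'ee_rot': array([ 9.84566764e-01,  1.75008571e-01, -5.91120998e-05, -5.32204385e-04]), 'force': array([0.17250156, 0.00164718, 0.35456857]), 'wrist_torque': array([ 0.01575223,  0.00942644, -0.00430611]), 'finger_force': 0.0, 'gripper_width': 91.34379071984438}
```

View pics/top0.png

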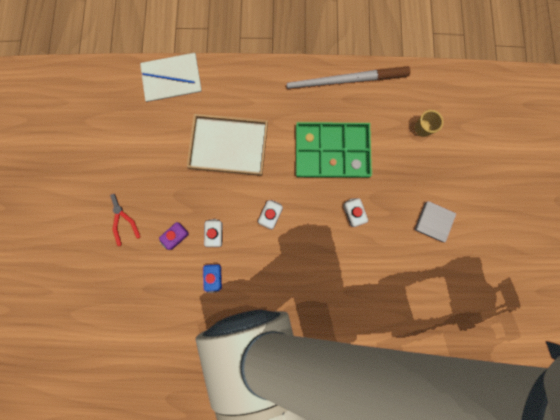

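View pics/scene0.png

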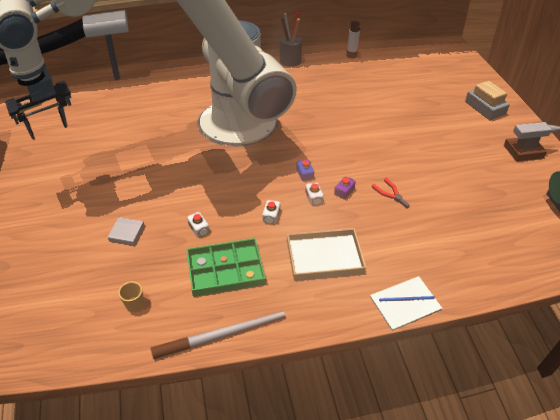

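The top view shows three silver lights at (213,234), (270,214) and (356,212). The shape look-alikes are purple (173,236) and blue (211,278). The three silver ones fit the "aluminium, white lens" description. The repairs box is the white-lined one at (229,146), and the green box is at (333,150).

```bash
cat > h.py <<'E'
from plant import arm,ik,vision
import cv2,numpy as np
from scipy.spatial.transform import Rotation as Ro
def cam(n):
    c=vision.capture(n); c["K"]=np.array([[c["fx"],0,c["cx"]],[0,c["fy"],c["cy"]],[0,0,1.]]); c["R"]=cv2.Rodrigues(np.array(c["rvec"],float))[0]
    c["d"]=np.array(c["dist_coeffs"],float); c["t"]=np.array(c["tvec"],float).ravel(); c["o"]=-c["R"].T@c["t"]
    c["hsv"]=cv2.cvtColor(c["pixels"],cv2.COLOR_RGB2HSV); return c
def ray(c,uv,z):
    p=cv2.undistortPoints(np.array(uv,float).reshape(-1,1,2),c["K"],c["d"]).reshape(-1,2)
    v=np.c_[p,np.ones(len(p))]@c["R"]; return c["o"]+v*((z-c["o"][2])/v[:,2])[:,None]
def proj(c,P): return cv2.projectPoints(np.array(P,float).reshape(-1,3),c["R"],c["t"],c["K"],c["d"])[0].reshape(-1,2)
def blobs(m,a,b):
    n,l,s,ce=cv2.connectedComponentsWithStats(m.astype(np.uint8),connectivity=8)
    return [(ce[i],s[i,4],l==i) for i in range(1,n) if a<=s[i,4]<=b]
def red(c):
    h=c["hsv"]; return ((h[...,0]<6)|(h[...,0]>172))&(h[...,1]>170)&(h[...,2]>110)
def down(yaw): # tool y axis along world angle yaw, pointing down
    return (Ro.from_euler('z',yaw)*Ro.from_matrix(np.array([[0,1,0],[1,0,0],[0,0,-1.]]).T@np.diag([1,1,1]))*Ro.from_euler('z',-np.pi/2)).as_quat()
E
python3 - <<'E'
from h import *
print(Ro.from_quat(down(0)).as_matrix().round(2))
for n in("top","scene"):
    c=cam(n)
    for ce,a,m in blobs(red(c),15,400): print(n,ce.round(1),a,ray(c,ce,47)[0].round(1))
    g=(c["hsv"][...,1]<70)&(c["hsv"][...,2]>110)
    for ce,a,m in blobs(g,40,6000):
        m=cv2.morphologyEx(m.astype(np.uint8),cv2.MORPH_CLOSE,np.ones((15,15)))
        pts=np.argwhere(m)[:,::-1]
        P=ray(c,pts,34)[:,:2] if a<600 else ray(c,pts,10)[:,:2]
        print(n,"grey",ce.round(),a,[np.round(x,1) for x in cv2.minAreaRect(P.astype(np.float32))])
    im=c["pixels"][:,:,::-1]
    cr=im[190:300,150:390] if n=="top" else im[140:250,180:420]
    globals()[n]=cv2.resize(cr,None,fx=2.7,fy=2.7,interpolation=cv2.INTER_CUBIC)
cv2.imwrite("pics/crop1.png",np.vstack([top,scene]))
E
```

```text
[[-1.  0.  0.]
 [ 0.  1.  0.]
 [ 0.  0. -1.]]
top [356.5 211.5] 51 [ 489.1 -186.2   47. ]
top [123.2 226.6] 259 [443.8 381.1  47. ]
top [269.7 213.5] 46 [481.1  24.8  47. ]
top [170.3 234.8] 50 [425.9 264.1  47. ]
top [211.5 233.2] 52 [431.5 164.2  47. ]
top [210.1 277.7] 31 [325.5 163.9  47. ]
top grey [170.  77.] 2117 [array([849.3, 299. ]), array([113.7, 151.8]), np.float64(11.6)]
top grey [337.  79.] 620 [array([ 844.6, -135. ]), array([ 24.2, 245.2]), np.float64(10.1)]
top grey [228. 145.] 3394 [array([662.6, 137.7]), array([181.4, 129.9]), np.float64(85.2)]
top grey [356. 164.] 79 [array([ 611.7, -188. ]), array([22.8, 23.4]), np.float64(89.3)]
top grey [356. 212.] 356 [array([ 490.7, -187. ]), array([67.3, 42.6]), np.float64(19.9)]
top grey [270. 214.] 369 [array([481.6,  24.3]), array([43. , 65.7]), np.float64(66.1)]
top grey [436. 222.] 998 [array([ 470.5, -398.2]), array([81.3, 83. ]), np.float64(67.1)]
top grey [213. 233.] 376 [array([433.9, 164.2]), array([66.2, 41.8]), np.float64(1.8)]
scene [296.1  15.8] 16 [-712.7  386.8   47. ]
scene [305.4 162.6] 21 [322.7 167.9  47.
[... 1049 characters left out ...]
([525.7, 412.7]), array([50.5, 16.2]), np.float64(17.3)]
scene grey [271. 213.] 236 [array([494.6,  22.6]), array([43.2, 87.3]), np.float64(67.0)]
scene grey [198. 225.] 242 [array([ 502.6, -185.2]), array([87.7, 45. ]), np.float64(18.7)]
scene grey [125. 230.] 584 [array([ 484.7, -389.9]), array([79.7, 80.2]), np.float64(67.1)]
scene grey [324. 254.] 2133 [array([656.2, 140.5]), array([178.3, 114.6]), np.float64(85.2)]
scene grey [201. 261.] 58 [array([ 635.8, -191.3]), array([21. , 23.9]), np.float64(83.5)]
scene grey [405. 303.] 2035 [array([851.9, 301.8]), array([113.1, 154.1]), np.float64(11.4)]
scene grey [231. 329.] 700 [array([ 838.8, -129. ]), array([ 24.2, 240.8]), np.float64(8.1)]
```

View pics/crop1.png

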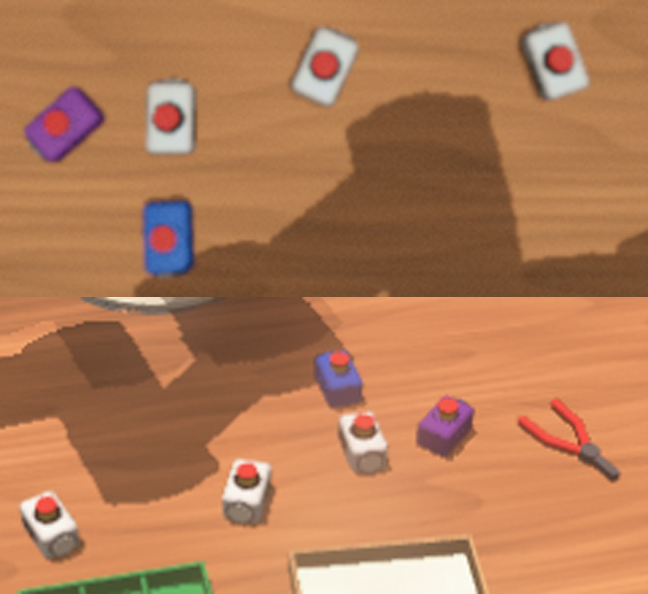

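The crop confirms it: the three silver-white lights are the ones meant, and the blue and purple ones are look-alikes. All lenses face the scene camera. Now I'll press all three with shut fingers.

```bash
cat >> h.py <<'E'
L={3:(489.3,-186.3,19.9),2:(481,26,-23.9),1:(432.5,165,1.8)}
BOX=(660,139,-4.8)
def quat(x,y,z,deg):
    q0=arm.sense()["joint_pos"]; best=None
    for k in(0,np.pi):
        q=down(np.radians(deg)+k); j=ik([x,y,z],q)
        if j is not None and (best is None or np.abs(j-q0).max()<best[0]): best=(np.abs(j-q0).max(),q)
    return best[1]
E
cat > press.py <<'E'
from h import *
def press(i):
    x,y,a=L[i]; q=quat(x,y,80,a); arm.goto([x,y,75],q)
    arm.servo_line([x,y,53],v=80)
    for z in np.arange(50,37.4,-1.0):
        arm.servo_line([x,y,z],v=12); s=arm.sense(); f=s["force"]-f0
        if z<46 and (abs(f[2])>12): break
    print(i,"z",z,s["eef_pos"].round(1),"F",f.round(1),s["t"].round(1))
    arm.servo_line([x,y,60],v=60); arm.servo_line([x,y,85],v=150)
def show():
    c=cam("scene"); 
    for ce,a,m in blobs(red(c),8,60): print(ce.round(1),a)
    return c
f0=arm.sense()["force"]
E
python3 - <<'E'
from press import *
arm.move_gripper(0)
f0=arm.sense()["force"]
press(3)
x,y,_=L[2]; arm.goto([x,y,110],quat(x,y,110,L[2][2]))
show(); print(arm.sense()["t"],arm.sense()["gripper_width"])
E
```

```text
Traceback (most recent call last):
  File "press.py", line 8, in press
    print(i,"z",z,s["eef_pos"].round(1),"F",f.round(1),s["t"].round(1))
                                                       ^^^^^^^^^^^^
AttributeError: 'float' object has no attribute 'round'
```

```bash
sed -i 's/s\["t"\].round(1)/s["t"]/' press.py; python3 - <<'E'
from press import *
s=arm.sense();print(s["t"],s["eef_pos"],s["force"],s["gripper_width"])
x,y,a=L[3]
arm.servo_line([x,y,60],v=60); arm.servo_line([x,y,85],v=150)
x,y,a=L[2]; arm.goto([x,y,110],quat(x,y,110,a))
c=show(); print(arm.sense()["t"])
cv2.imwrite("pics/s2.png",cv2.resize(c["pixels"][140:270,160:400,::-1],None,fx=3,fy=3,interpolation=cv2.INTER_CUBIC))
E
```

```text
7.225 [ 489.530684   -186.39620256   38.87326526] [-3.82223061  1.98569222 24.41636576] 0.5499329488926202
[345.5 180. ] 26
[270.7 204.1] 27
[196.7 217.1] 29
9.2333
```

View pics/s2.png

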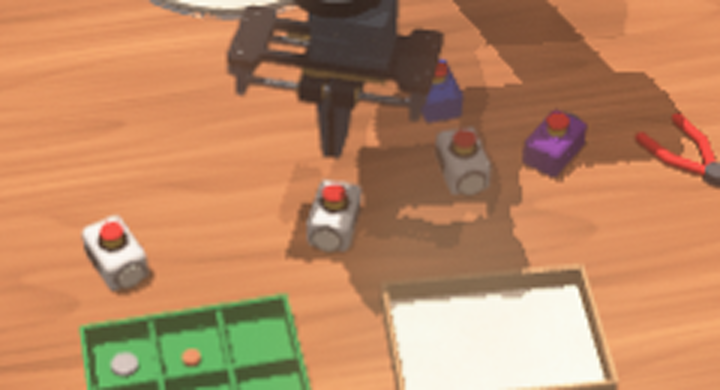

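The L3 button (196.7,217.1 in the scene view) is back at its original height with its stem showing, so L3 is the faulty light. It bottomed out at z=38.9 with 24 N. Next I press L2 and L1.

```bash
python3 - <<'E'
from press import *
press(2); press(1)
x,y,a=L[3]; arm.goto([x,y,120],quat(x,y,120,a)); arm.move_gripper(70)
c=show(); print(arm.sense()["t"])
t=cam("top")
cv2.imwrite("pics/s3.png",np.vstack([cv2.resize(k["pixels"][b:b+100,160:400,::-1],None,fx=2.9,fy=2.9,interpolation=cv2.INTER_CUBIC) for k,b in((c,150),(t,190))]))
E
```

```text
2 z 38.0 [481.3  26.   39. ] F [-5.4  1.  29.3] 13.325
1 z 38.0 [432.8 165.1  39. ] F [-4.5 -0.9 32.2] 18.625
[345.5 180. ] 26
[271.1 206.3] 26
[196.8 216.9] 30
21.975
```

View pics/s3.png

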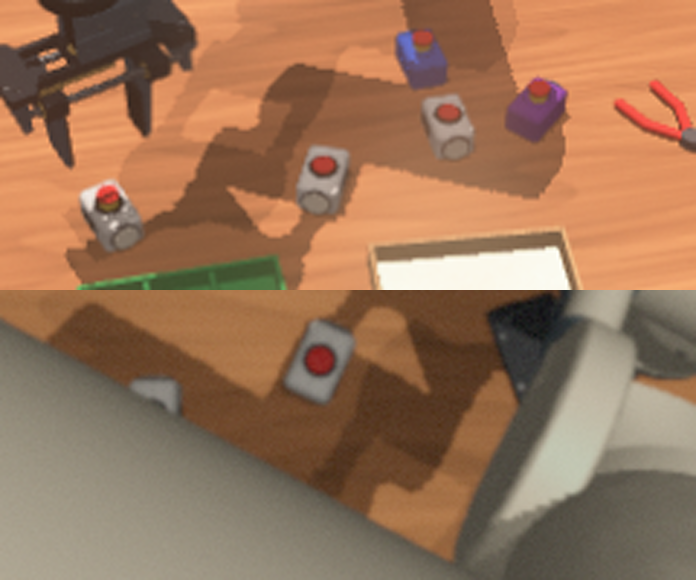

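L1 and L2 stay down with no stem visible. L3 is up, so I'll pick it up.

```bash
python3 - <<'E'
from h import *
x,y,a=L[3]
arm.servo_line([x,y,7],v=100); arm.move_gripper(20)
s=arm.sense(); print(s["gripper_width"],s["finger_force"],s["t"])
arm.servo_line([x,y,120],v=120); s=arm.sense(); print(s["gripper_width"],s["finger_force"],s["force"])
X,Y,A=BOX
arm.goto([X,Y,120],quat(X,Y,120,A)); c=cam("scene")
cv2.imwrite("pics/s4.png",cv2.resize(c["pixels"][120:320,160:420,::-1],None,fx=2.9,fy=2.9))
print(arm.sense()["t"])
E
```

```text
42.01061193642201 30.000787675380707 23.85
41.65846731627586 29.99973177909851 [ 0.70827497  1.00353972 -2.20736004]
26.3667
```

View pics/s4.png

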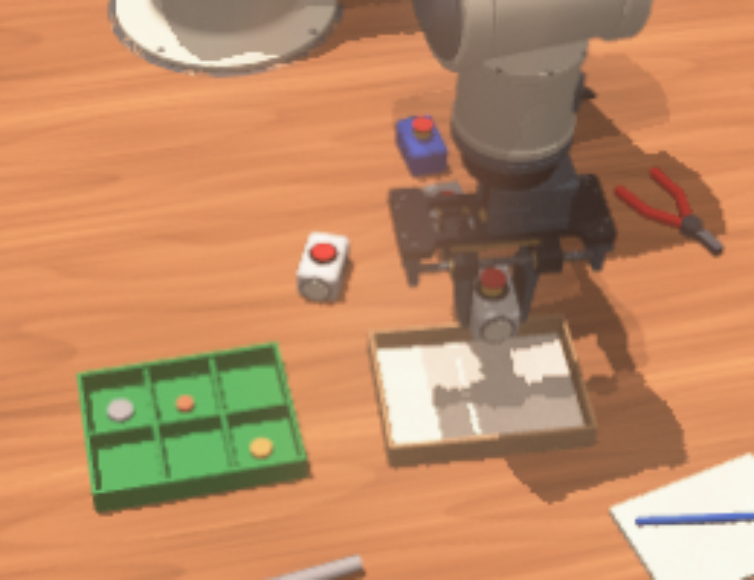

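The light is held upright over the box with its button up. Now I lower it with a force check, release and retreat.

```bash
python3 - <<'E'
from h import *
X,Y,A=BOX
f0=arm.sense()["force"][2]
arm.servo_line([X,Y,16],v=90)
for z in np.arange(15,8.4,-.5):
    arm.servo_line([X,Y,z],v=15); s=arm.sense()
    if s["force"][2]-f0>2.5: break
print(z,s["eef_pos"],s["force"][2]-f0)
arm.move_gripper(62); arm.dwell(.2)
arm.servo_line([X,Y,130],v=100)
arm.goto([400,-330,250],quat(400,-330,250,0)); arm.dwell(.3)
c=cam("scene"); t=cam("top"); print(arm.sense()["t"])
cv2.imwrite("pics/s5.png",np.vstack([cv2.resize(k["pixels"][b:b+160,110:410,::-1],None,fx=1.85,fy=1.85,interpolation=cv2.INTER_CUBIC) for k,b in((c,140),(t,100))]))
for ce,a,m in blobs(red(t),15,400): print(ce,ray(t,ce,50)[0])
E
```

```text
11.0 [660.06064007 138.99626926  11.18040305] 4.680485082400915
34.3583
[225.42 142.16] [657.0286552  137.59650532  50.        ]
[123.1496063  226.62204724] [443.63718558 380.03266919  50.        ]
[269.65  213.125] [481.80714436  24.79051046  50.        ]
[211.79365079 233.11111111] [431.55420768 162.95218263  50.        ]
[170.33333333 234.83333333] [425.79171327 263.104918    50.        ]
[210.04444444 277.93333333] [325.20885491 163.5902194   50.        ]
```

View pics/s5.png

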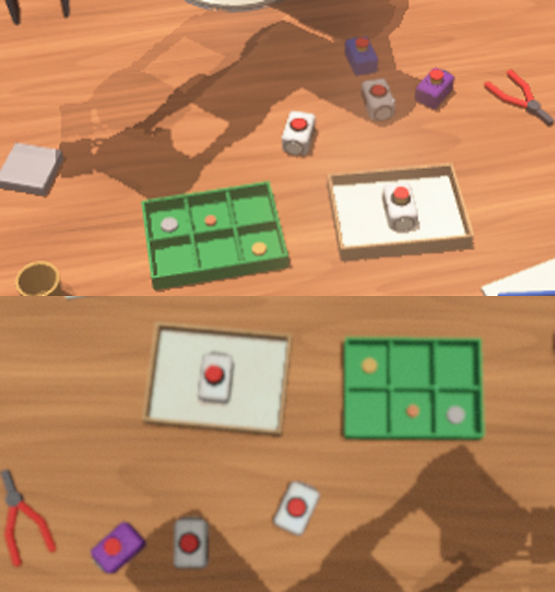

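The faulty light stands upright in the middle of the box with its button up. The two sound lights are still in place with their buttons down.

```bash
python3 -c "
from plant import arm
print(arm.sign_off())"
```

```text
the job is handed in; nothing more can be done
None
```

I handed the job in at about 34 s: the light whose button sprang back now stands upright in the middle of the repairs box with its button up, the other two are in place with their buttons down, and the bystanders were not touched; the hand-in gave no verdict.

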